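# Test three batteries by size on the bench tester and hold the selector

### The arm

A 6-joint arm with a two-finger parallel gripper is mounted at the origin on a cart in front of the work surface, level with it; the furniture and walls round the work are solid. World frame = base frame: x ahead of the robot, y to its left, z up, the work surface at z = 0. Lengths are in m, angles in rad, forces in N, time in s.
With the tool pointing down it reaches from about 0.225 to 0.725 m from the base axis. Payload 3.1 kg.
Tool frame: the origin (TCP) lies midway between the tips of the shut fingers; the grasp point (between the pads) lies 19 mm behind it; z points along the fingers, y is the line along which they close (so a half turn about z gives the same grasp; the last joint's range is limited). The gripper opens to 85 mm and grips with 20 to 120 N. Pads are 22 mm wide; open, the fingers measure 114 mm over their backs; the gripper's body (76 mm by 85 mm) begins 54 mm behind the grasp point. The pads swing forward as they close: fully open they stand 13 mm farther back than shut.
Start: joints at [-1.3, 0.048, 0.099, 1.622, 0, 1.443], TCP at [0.204, -0.484, 0.231] pointing down, gripper open.
Joint ranges: [-2.91, 2.91], [-0.99, 1.94], [-1.21, 1.42], [-2.12, 2.29], [-1.49, 1.47], [-3.14, 3.14]. Speed limits (rad/s): [2.79, 2.79, 3.14, 3.14, 3.14, 3.14].

### API

Orientations are given as a rotation vector (axis times angle).
In Python, from workcell import env gives the robot as it stands.
- The arm moves only by the shell command python3 -m pendant 'ROWS' [OPENING]. ROWS is JSON, a list of rows, each a list of 2 entries, a list of its own where there are three numbers: the shift along the tool's x, y, z in mm, then the turn, a rotation vector about the tool's x, y, z in rad. A call has 1 to 8 rows; each row shifts and turns the commanded pose from where the row before left it, along the tool's axes as they then stand; what a row does not reach is not made up. A row lasts 1/10 s, in which the tool goes at most 50 mm and 8.59 degrees, less where a joint would pass 70% of its speed; a pose out of reach is approached as far as the arm can. A call is refused whole if a number of a shift passes 50 or a number of a turn 0.15, either way. A call with a gripper value outside its range is refused whole. OPENING is the finger opening in mm, from 0 to 85.4, set as the call begins (- or left out, the last holds). The fingers move at their own pace and stop on an object; the grip force is fixed at half the most. Time passes only in rows, so rows that do not move let the fingers close. It gives the time, the measured TCP pose, the force, the opening and the grip force at its end, in the units of the state.
- env.get_state(): the state, without advancing time (a new reading comes with each control period).
- env.grab_frame(name): name is "scene" or "top" or "wrist"; returns a dict with "frame" (420x560x3 uint8, red, green, blue), "depth" (420x560 float32, m along the optical axis (not along the pixel's ray), 0 where there is no reading), "fov_y" (degrees; the focal length in pixels is half the picture's height over the tangent of half this angle, whatever the lens; pixels are square), "cx", "cy" (the principal point, pixels), "k1" (the pictures are not rectified: a ray, as slopes to the right and down, at radius r is drawn at 1 + k1 r^2 times it, then the intrinsics apply), "eye" and "rotation" of the camera in the world. Camera axes: x right, y down, z forward; pixel columns grow to the right and rows downward; lengths in m; the calibration is good to about 2 mm. A picture is of the moment at which its call begins.
- env.job_done(): hands the job in; it is judged then, once.
The state is a dict: "time": time; "qpos": joint angles; "qd": joint speeds; "joint_torque": joint torques, N m; "ee_pos": TCP position; "ee_rot": TCP orientation; "wrist_force": force on the tool from outside, world axes, zero at the start; "moment": the same for the moment, N m; "finger_gap": opening from 0.0 (shut) to 1.0 (fully open); "grip_force": force on a finger pad.
Only numpy, scipy, OpenCV 4.12 (cv2) and the standard library are available. Lean on these libraries where they do the work, as an engineer would, in place of code of your own. Each camera call takes 0.05 s, during which the arm holds its last target. There are 200 camera calls.

### The job

Check the three loose batteries on the battery tester: press each one down fully into the bay of its own size, amber plus end to the red-backed contact, and let go of it. Then turn the spring-return selector knob clockwise click by click, waiting a good second at the first click and again at the second for the needle to settle, and go on to the third click (three dots). The job ends holding: finish with the gripper still holding the knob at the third click against its spring, all batteries still seated and the other things on the desk left where they were.

Things in the scene. Friction and masses are not known exactly. Their poses are not given: they have to be found in the camera images.
- tester: battery tester fixed to the desk: dark-grey case 164 mm along its x, 174 along y, light-grey panel 30 mm above the desk. Origin: centre of its underside; x points to the far side. Near half: meter (+y; frame 7 mm high, needle rises as the selector turns) and selector knob (-y). Far half: three bays side by side along y, marked by one (+y), two, three (-y) white dots for small, medium, large cell
- bay_1 (a point): where to bring the middle of the small cell's axis in bay 1, 8.25 mm above the panel (seated it ends 1 mm farther along x); axes as the tester's. The cell lies along x on black V saddles, plus end (+x) on a fixed brass contact backed by a red block, other end on a sprung steel contact flared at the top. Free for fingers: 32 mm of length between saddles, 32 mm between neighbouring cells; contacts end 13 mm above the axis
- contact_1 (a joint): sprung steel contact of bay 1: 0 with the bay empty, 0.002 m when the cell is seated (limit 0.007). A cell lowered straight down pushes it back (0.6 N at 0, 1 N seated; 1 to 3 N of downward push at that end, else it may stay raised); its spring then keeps the cell against the brass contact
- cell_small: small battery (AAA size, 12 g), 10.5 mm in diameter, 44.5 mm long with its 1.5 mm plus nub, dark-blue wrapper with an amber band at the plus end; loose, lying on the desk. Origin: on its underside at mid-length, x along the axis to the plus end; z up as it lies at the start
- cell_small_mid (a point): middle of the small cell's axis, 5.25 mm above the desk as it lies; x along the axis to the plus end
- cell_small_plus (a point): tip of the small cell's plus end, on the axis, 22.25 mm from its middle
- bay_2 (a point): where to bring the middle of the medium cell's axis in bay 2, 10.25 mm above the panel (seated it ends 1 mm farther along x); axes as the tester's. The cell lies along x on black V saddles, plus end (+x) on a fixed brass contact backed by a red block, other end on a sprung steel contact flared at the top. Free for fingers: 32 mm of length between saddles, 32 mm between neighbouring cells; contacts end 13 mm above the axis
- contact_2 (a joint): sprung steel contact of bay 2: 0 with the bay empty, 0.002 m when the cell is seated (limit 0.007). A cell lowered straight down pushes it back (0.6 N at 0, 1 N seated; 1 to 3 N of downward push at that end, else it may stay raised); its spring then keeps the cell against the brass contact
- cell_medium: medium battery (AA size, 24 g), 14.5 mm in diameter, 50.5 mm long with its 1.5 mm plus nub, dark-blue wrapper with an amber band at the plus end; loose, lying on the desk. Origin: on its underside at mid-length, x along the axis to the plus end; z up as it lies at the start
- cell_medium_mid (a point): middle of the medium cell's axis, 7.25 mm above the desk as it lies; x along the axis to the plus end
- cell_medium_plus (a point): tip of the medium cell's plus end, on the axis, 25.25 mm from its middle
- bay_3 (a point): where to bring the middle of the large cell's axis in bay 3, 16.1 mm above the panel (seated it ends 1 mm farther along x); axes as the tester's. The cell lies along x on black V saddles, plus end (+x) on a fixed brass contact backed by a red block, other end on a sprung steel contact flared at the top. Free for fingers: 32 mm of length between saddles, 32 mm between neighbouring cells; contacts end 13 mm above the axis
- contact_3 (a joint): sprung steel contact of bay 3: 0 with the bay empty, 0.002 m when the cell is seated (limit 0.007). A cell lowered straight down pushes it back (0.6 N at 0, 1 N seated; 1 to 3 N of downward push at that end, else it may stay raised); its spring then keeps the cell against the brass contact
- cell_large: large battery (C size, 66 g), 26.2 mm in diameter, 50 mm long with its 1.5 mm plus nub, dark-blue wrapper with an amber band at the plus end; loose, lying on the desk. Origin: on its underside at mid-length, x along the axis to the plus end; z up as it lies at the start
- cell_large_mid (a point): middle of the large cell's axis, 13.1 mm above the desk as it lies; x along the axis to the plus end
- cell_large_plus (a point): tip of the large cell's plus end, on the axis, 25 mm from its middle
- dial (a joint): turn of the selector knob in rad: 0 at rest, growing clockwise seen from above, stop at 1.47. A spring turns it back to 0 when let go (0.045 N m at rest, 0.075 at the stop). A sprung ball adds bumps of about 0.02 N m at 0.22, 0.67 and 1.12: the clicks are at 0.45 (one dot), 0.90 (two dots), 1.35 (three dots); none holds by itself
- dial_grip (a point): on the knob's upright axis, 27 mm above the panel. Black bar grip 40 mm long, 10 wide, from 7 to 33 mm above the panel, on a skirt of 42 mm diameter (top 7 mm above the panel). Axes: the tester's at dial = 0, turning with the knob; the bar with its white pointer line lies 0.675 rad counterclockwise of this x axis (at rest 0.675 rad left of the tester's x, at the third click 0.675 right)
- stapler: red and black desk stapler, 36 x 146 x 54 mm; bystander, to be left where it is. Origin: centre of its underside
- thread_spool: wooden spool of blue thread, 32 mm diameter, 40 mm tall, standing; bystander, to be left where it is. Origin: centre of its underside
- call_bell: white counter bell, 68 mm diameter, 55 mm tall; bystander, to be left where it is. Origin: centre of its underside
- glue_stick: white and orange glue stick, 26 mm diameter, 89 mm tall, standing; bystander, to be left where it is. Origin: centre of its underside

How it is judged:
By the outcome, as a careful person would: the job done as asked, in the order asked, and still so for the second after the job is handed in, while the arm keeps its last pose, push and grip.
It also fails if it takes over 69 s, if anything falls off the work surface, if the arm or the gripper's body presses on something with over 40 N, if the wrist force passes 120 N, or if a joint passes its speed limit or range.

## Working session

There is one attempt and no reset: what is moved stays moved. The work goes in short steps, Python scripts to look and compute and a shell command to move; the robot and the scene stay as the last step left them, time stands still between calls to the robot, and variables do not carry over. Pictures are saved under pics/ and viewed, at most 10 in all, crops included, and the job is handed in when it is done.

```bash
mkdir -p pics; ls
python3 - <<'E'
from workcell import env
import cv2,numpy as np,pickle
for n in ("top","scene"):
    f=env.grab_frame(n)
    pickle.dump(f,open(f"pics/{n}.pkl","wb"))
    print(n,f["fov_y"],f["cx"],f["cy"],f["k1"],f["eye"],f["rotation"])
    cv2.imwrite(f"pics/{n}0.png",cv2.resize(f["frame"][:,:,::-1],(800,600)))
print(env.get_state())
E
```

```text
pics
top 57.34980849953902 279.53950428668713 216.1213253166174 -0.008658873538934143 [ 0.4488764  -0.16232651  0.93528143] [-2.17489049  2.1769151  -0.10108061]
scene 52.493528194325066 283.978495572551 210.5237545899949 0.03044979419546066 [ 0.19463242 -0.81592061  0.60754101] [-2.11708501  0.55584702 -0.25669272]
{'time': 0.1, 'qpos': array([-1.29979133e+00,  4.86869963e-02,  9.77513897e-02,  1.62203133e+00,
        2.26469776e-05,  1.44299739e+00]), 'qd': array([ 0.00051456, -0.00120238,  0.0004107 , -0.00044067,  0.00200037,
        0.00133345]), 'joint_torque': array([ 2.79445601e-03, -3.39850688e+01,  3.20936108e+01,  1.58794248e-02,
       -1.19394917e-04,  5.99388443e-06]), 'ee_pos': array([ 0.20370939, -0.48325508,  0.23022732]), 'ee_rot': array([-3.07721893e+00, -6.21867446e-01,  2.08301710e-04]), 'wrist_force': array([0.27655576, 0.26814848, 0.19951591]), 'moment': array([ 0.00020434, -0.00478584,  0.04092155]), 'grip_force': 0.0, 'finger_gap': 1.0065749218272468}
```

View pics/top0.png

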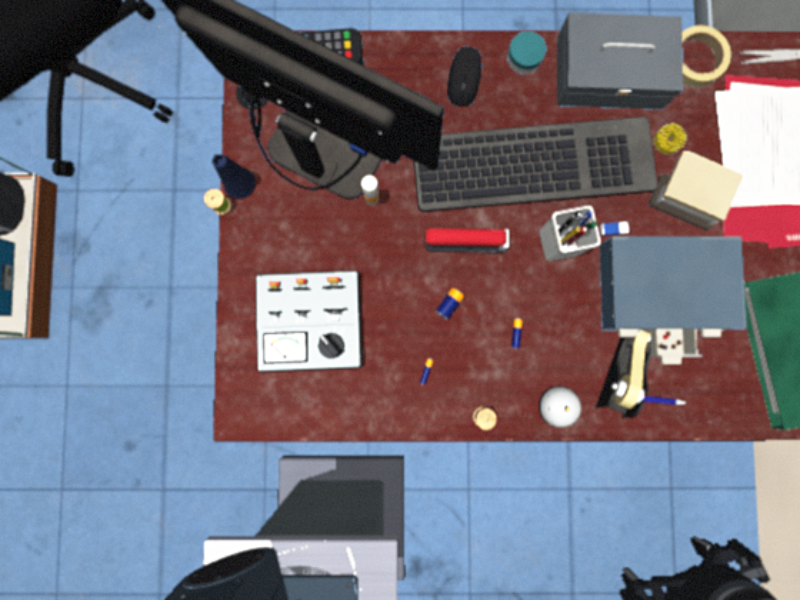

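```bash
cat > h.py <<'E'
import numpy as np,cv2
from scipy.spatial.transform import Rotation as R
def ray(f,u,v):
    F=f["frame"].shape[0]/2/np.tan(np.radians(f["fov_y"])/2)
    d=np.array([(u-f["cx"])/F,(v-f["cy"])/F]); s=d.copy()
    for _ in range(10): s=d/(1+f["k1"]*(s@s))
    return R.from_rotvec(f["rotation"]).apply([s[0],s[1],1.])
def onplane(f,u,v,z):
    r=ray(f,u,v); e=np.array(f["eye"]); return e+r*(z-e[2])/r[2]
def proj(f,P):
    F=f["frame"].shape[0]/2/np.tan(np.radians(f["fov_y"])/2)
    c=R.from_rotvec(f["rotation"]).inv().apply(np.array(P)-f["eye"]); s=c[:2]/c[2]
    s=s*(1+f["k1"]*(s@s)); return s*F+[f["cx"],f["cy"]]
def crop(f,u0,v0,u1,v1,k,name):
    cv2.imwrite("pics/"+name,cv2.resize(f["frame"][v0:v1,u0:u1,::-1],None,fx=k,fy=k,interpolation=cv2.INTER_CUBIC))
E
python3 - <<'E'
from h import *
import pickle
f=pickle.load(open("pics/top.pkl","rb"))
a=f["frame"][185:265,172:262]; b=f["frame"][195:275,285:375]
im=np.hstack([cv2.resize(x[:,:,::-1],None,fx=4.4,fy=4.4,interpolation=cv2.INTER_CUBIC) for x in (a,b)])
cv2.imwrite("pics/c1.png",im)
E
```

```text
(no output)
```

View pics/c1.png

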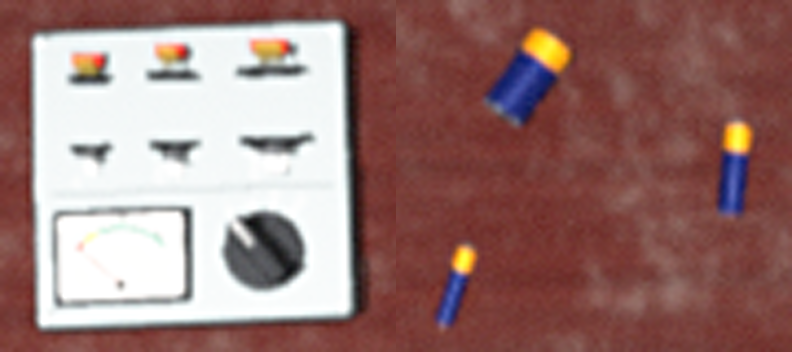

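View pics/scene0.png

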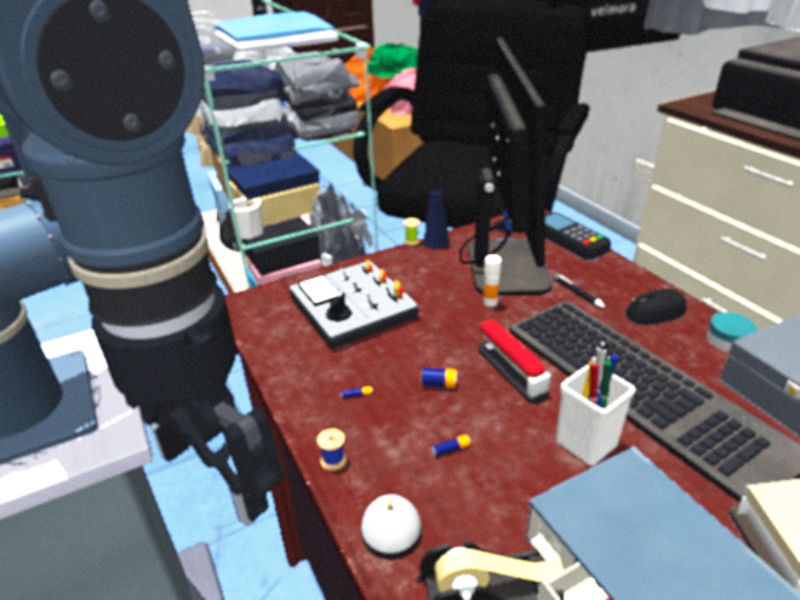

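Run:
```python
from h import *
import pickle
f=pickle.load(open("pics/top.pkl","rb"))
c=[onplane(f,172+x/4.4,185+y/4.4,.03) for x,y in((33,37),(349,22),(354,313),(40,327))]
for p in c:print(p.round(4))
m=np.mean(c,0); ax=(c[0]+c[1]-c[2]-c[3])/2; ay=(c[0]+c[3]-c[1]-c[2])/2
print("tester",m.round(4),np.linalg.norm(ax),np.linalg.norm(ay),np.arctan2(ax[1],ax[0]),np.arctan2(-ay[0],ay[1]))
k=onplane(f,172+264/4.4,185+250/4.4,.04);print("knob",k.round(4))
for n,a,b,z in(("S",(465,247),(443,325),.00525),("M",(739,123),(731,213),.00725),("L",(551,40),(506,116),.0131)):
    p,q=[onplane(f,285+(x-396)/4.4,195+y/4.4,z) for x,y in(a,b)]
    d=p-q;print(n,((p+q)/2).round(4),np.linalg.norm(d).round(4),np.arctan2(d[1],d[0]).round(3))
```

```text
[0.5858 0.0739 0.03  ]
[ 0.5938 -0.0971  0.03  ]
[ 0.4371 -0.1006  0.03  ]
[0.4298 0.0666 0.03  ]
tester [ 0.5116 -0.0143  0.03  ] 0.1564290715070368 0.16925374735760218 0.0344735919260242 0.04533173454069577
knob [ 0.4704 -0.0535  0.04  ]
S [ 0.4275 -0.2091  0.0052] 0.0442 -0.282
M [ 0.4918 -0.3638  0.0072] 0.0498 -0.109
L [ 0.541  -0.2502  0.0131] 0.0488 -0.54
```

```bash
cat >> h.py <<'E'
def go(pos,yaw,yawx=None):
    "turn first (tool axes), then shift in the turned axes (mm); tool down, tool x at yaw"
    from workcell import env
    s=env.get_state(); A=R.from_rotvec(s["ee_rot"])
    B=R.from_matrix(np.array([[np.cos(yaw),np.sin(yaw),0],[np.sin(yaw),-np.cos(yaw),0],[0,0,-1]]))
    t=(A.inv()*B).as_rotvec(); d=B.inv().apply(np.array(pos)-s["ee_pos"])*1000
    print("t=%.2f"%s["time"],"pos",s["ee_pos"].round(4),"turn",t.round(3),"shift",d.round(1),"F",np.round(s["wrist_force"],1),"gap",round(s["finger_gap"]*85.4,1),"q6",round(s["qpos"][5],2))
E
python3 - <<'E'
from h import *
go([.45,-.24,.26],-3.10)
E
```

```text
t=0.10 pos [ 0.2037 -0.4833  0.2302] turn [-0.    -0.003 -2.784] shift [-256.2  232.8  -29.8] F [0.3 0.3 0.2] gap 86.0 q6 1.44
```

```bash
T='x'
python3 -m pendant '[[[0,0,-4],[0,0,-0.147]],[[0,0,-4],[0,0,-0.147]],[[0,0,-4],[0,0,-0.147]],[[0,0,-4],[0,0,-0.147]],[[0,0,-4],[0,0,-0.147]],[[0,0,-4],[0,0,-0.147]],[[0,0,-4],[0,0,-0.147]],[[0,0,-2],[0,0,-0.147]]]'
python3 -m pendant '[[[0,0,0],[0,0,-0.147]],[[0,0,0],[0,0,-0.147]],[[0,0,0],[0,0,-0.147]],[[0,0,0],[0,0,-0.147]],[[0,0,0],[0,0,-0.147]],[[0,0,0],[0,0,-0.147]],[[0,0,0],[0,0,-0.147]],[[0,0,0],[0,0,-0.147]]]'
python3 -m pendant '[[[0,0,0],[0,0,-0.147]],[[0,0,0],[0,0,-0.147]],[[0,0,0],[0,0,-0.138]],[[-36,33,0],[0,0,0]],[[-36,33,0],[0,0,0]],[[-36,33,0],[0,0,0]],[[-36,33,0],[0,0,0]],[[-36,33,0],[0,0,0]]]'
python3 -m pendant '[[[-36,33,0],[0,0,0]],[[-36,33,0],[0,0,0]],[[0,0,0],[0,0,0]],[[0,0,0],[0,0,0]],[[0,0,0],[0,0,0]]]'
python3 - <<'E'
from h import *
from workcell import env
import pickle
go([.45,-.24,.26],-3.10)
f=env.grab_frame("wrist");pickle.dump(f,open("pics/w1.pkl","wb"))
print(f["eye"],R.from_rotvec(f["rotation"]).as_matrix().round(3))
cv2.imwrite("pics/w1.png",cv2.resize(f["frame"][:,:,::-1],(800,600),interpolation=cv2.INTER_CUBIC))
E
```

```text
time: 0.9
ee_pos: [0.2038, -0.4836, 0.261]
ee_rot: [-2.21, -2.232, -0.001]
wrist_force: [0.2, -0.6, 0.4]
finger_gap: 1.0
grip_force: 0.0
time: 1.7
ee_pos: [0.2037, -0.4835, 0.2606]
ee_rot: [-0.6, -3.083, -0.002]
wrist_force: [0.2, -0.0, -0.2]
finger_gap: 1.0
grip_force: 0.0
time: 2.5
ee_pos: [0.3778, -0.3099, 0.2608]
ee_rot: [0.064, -3.141, -0.001]
wrist_force: [1.0, -0.9, -0.5]
finger_gap: 0.998
grip_force: 0.0
time: 3.0
ee_pos: [0.4455, -0.2432, 0.2609]
ee_rot: [0.063, -3.14, -0.0]
wrist_force: [-0.4, -0.0, 1.1]
finger_gap: 0.999
grip_force: 0.0
t=3.00 pos [ 0.4455 -0.2432  0.2609] turn [ 0.    -0.001 -0.001] shift [-4.7  3.   0.9] F [-0.4 -0.   1.1] gap 85.3 q6 -0.67
[ 0.36575523 -0.24573533  0.40354162] [[-0.041  0.948  0.314]
 [ 0.999  0.039  0.014]
 [ 0.001  0.314 -0.949]]
```

View pics/w1.png

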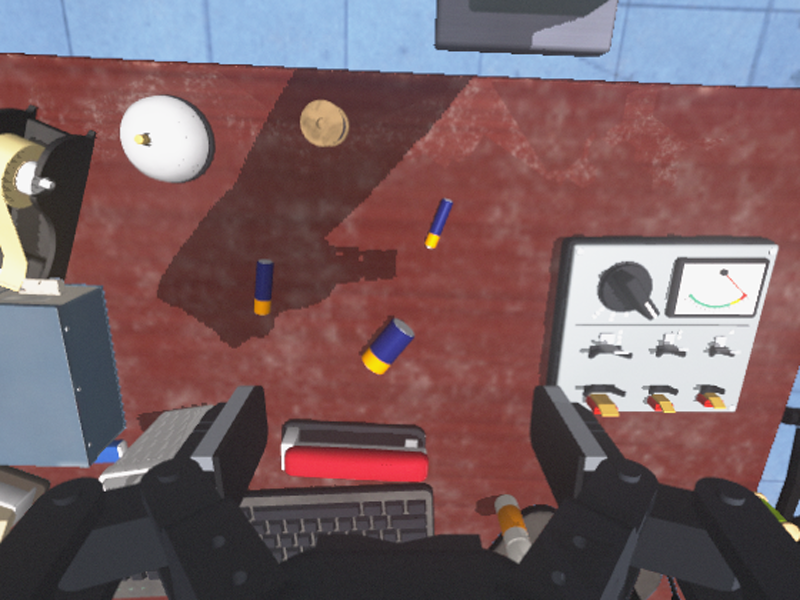

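Run:
```python
from h import *
import pickle
f=pickle.load(open("pics/w1.pkl","rb"));im=f["frame"][:,:,::-1]
z=lambda u,v,w,h,k:cv2.resize(im[v:v+h,u:u+w],None,fx=k,fy=k,interpolation=cv2.INTER_CUBIC)
a=np.hstack([z(285,130,52,52,5),z(160,175,52,52,5),z(245,215,52,52,5)])
b=z(390,158,160,68,4.875); 
b=z(395,225,156,66,5)
cv2.imwrite("pics/c2.png",np.vstack([a,b]))
```

```text
(no output)
```

View pics/c2.png

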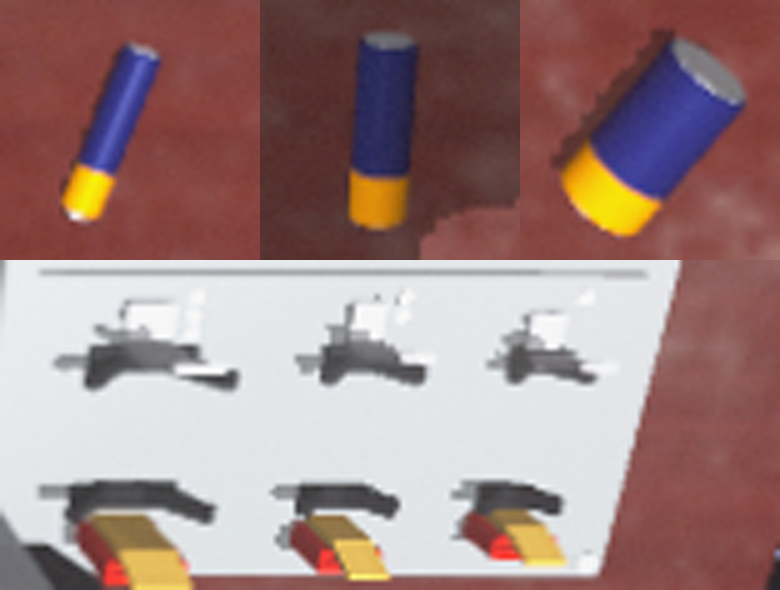

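```bash
cat >> h.py <<'E'
def cloud(f):
    H,W=f["depth"].shape; F=H/2/np.tan(np.radians(f["fov_y"])/2)
    u,v=np.meshgrid(np.arange(W),np.arange(H)); d=np.stack([(u-f["cx"])/F,(v-f["cy"])/F],-1); s=d.copy()
    for _ in range(8): s=d/(1+f["k1"]*(s**2).sum(-1,keepdims=True))
    p=np.concatenate([s,np.ones((H,W,1))],-1)*f["depth"][...,None]
    return (R.from_rotvec(f["rotation"]).apply(p.reshape(-1,3))+f["eye"]).reshape(H,W,3)
E
python3 - <<'E'
from h import *
import pickle
f=pickle.load(open("pics/w1.pkl","rb"))
def axis(n,u0,v0,m,p,z,half):
    a,b=[onplane(f,u0+x/5-.4,v0+y/5-.4,z) for x,y in(m,p)]; d=(b-a)/np.linalg.norm(b-a)
    print(n,"mid",(a+d*half).round(4),"len",np.linalg.norm(b-a).round(4),"yaw",np.arctan2(d[1],d[0]).round(3))
axis("S",285,130,(143,52),(85,212),.00525,.02225)
axis("M",160,175,(130,41),(118,224),.00725,.02525)
axis("L",245,215,(188,71),(81,206),.0131,.025)
for nm in("w1","top"):
    g=pickle.load(open(f"pics/{nm}.pkl","rb"));P=cloud(g);
    dsk=P[(abs(P[...,2])<.012)&(abs(P[...,0]-.48)<.05)&(abs(P[...,1]+.16)<.04)]; print(nm,"desk z",np.median(dsk[:,2]).round(4))
    x,y,z=np.moveaxis(P,-1,0);m=(abs(x-.51)<.13)&(abs(y+.014)<.13)&(abs(z-.03)<.006)
    q=P[m];print("n",len(q),"panel z",np.median(q[:,2]).round(4))
    r=cv2.minAreaRect((q[:,:2]*1000).astype(np.float32));print(r)
    k=P[(abs(x-.47)<.03)&(abs(y+.055)<.03)&(z>.055)&(z<.075)]
    if len(k):print("knob",k.mean(0).round(4),len(k),k[:,2].max(), np.arctan2(*np.linalg.svd(k[:,:2]-k[:,:2].mean(0),full_matrices=False)[2][0][::-1]))
E
```

```text
S mid [ 0.43   -0.2078  0.0052] len 0.0416 yaw -0.282
M mid [ 0.4931 -0.3614  0.0072] len 0.0497 yaw -0.112
L mid [ 0.5438 -0.2483  0.0131] len 0.0483 yaw -0.592
w1 desk z 0.0001
n 11524 panel z 0.0302
((511.89031982421875, -12.076873779296875), (157.99559020996094, 171.1392822265625), 2.300837755203247)
knob [ 0.4708 -0.0526  0.0621] 364 0.06481748556436179 0.7071300529006289
top desk z -0.0004
n 3798 panel z 0.0298
((512.1239013671875, -11.5052490234375), (161.15097045898438, 170.5872802734375), 2.498288869857788)
knob [ 0.4709 -0.051   0.0624] 81 0.06602031141615139 -2.421301722339916
```

```bash
python3 -m pendant '[[[-4,46,16],[0,0,0]],[[-4,46,16],[0,0,0]],[[-4,46,16],[0,0,0]],[[-4,46,16],[0,0,0]],[[-4,46,16],[0,0,0]],[[0,0,0],[0,0,0]],[[0,0,0],[0,0,0]],[[0,0,0],[0,0,0]]]'
python3 - <<'E'
from h import *
from workcell import env
import pickle
f=env.grab_frame("wrist");pickle.dump(f,open("pics/w2.pkl","wb"))
go([.45,-.24,.26],-3.10)
cv2.imwrite("pics/w2.png",cv2.resize(f["frame"][:,:,::-1],(800,600),interpolation=cv2.INTER_CUBIC))
E
```

```text
time: 3.85
ee_pos: [0.4569, -0.0138, 0.1819]
ee_rot: [-0.061, 3.14, -0.001]
wrist_force: [-0.8, -0.6, -0.5]
finger_gap: 1.0
grip_force: 0.0
t=3.90 pos [ 0.4571 -0.0139  0.1821] turn [-0.001  0.001 -0.004] shift [  16.5 -225.6  -77.9] F [ 0.1  0.6 -1. ] gap 85.0 q6 -0.21
```

View pics/w2.png

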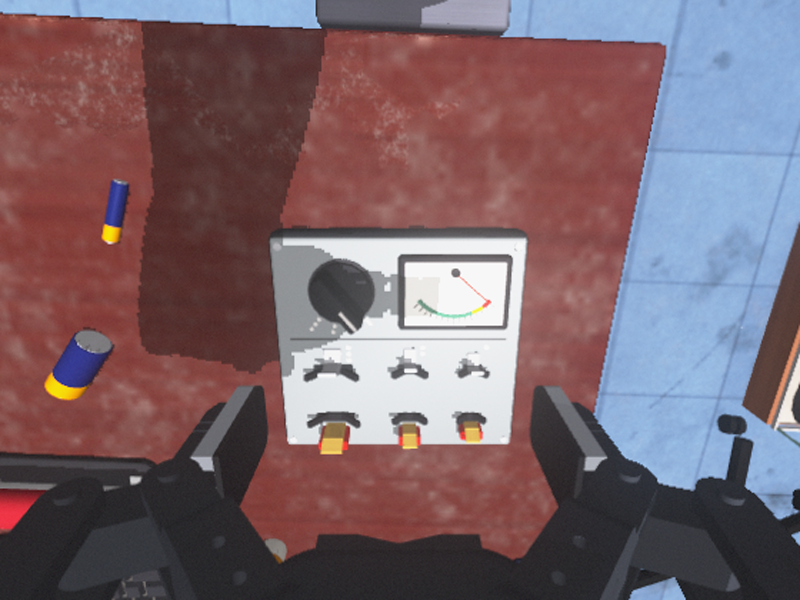

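Run:
```python
from h import *
import pickle
g=pickle.load(open("pics/w2.pkl","rb"));P=cloud(g)
x,y,z=np.moveaxis(P,-1,0);m=(abs(x-.51)<.13)&(abs(y+.014)<.13)&(abs(z-.03)<.006)
r=cv2.minAreaRect((P[m][:,:2]*1000).astype(np.float32));print(r,np.median(z[m]))
k=P[(abs(x-.47)<.03)&(abs(y+.055)<.03)&(z>.055)&(z<.075)]
v=np.linalg.svd(k[:,:2]-k[:,:2].mean(0),full_matrices=False)[2][0];print("knob",k.mean(0).round(4),np.arctan2(v[1],v[0]))
th=.040;o=np.array(r[0])/1000
c,s=np.cos(th),np.sin(th)
Q=(P[...,:2]-o)@np.array([[c,-s],[s,c]])
# height map far half, 1mm cells, enlarge
H=np.zeros((100,150,3),np.uint8)
mm=(Q[...,0]>0)&(Q[...,0]<.1)&(abs(Q[...,1])<.075)&(z>.02)&(z<.09)
for (a,b),h,col in zip(Q[mm],z[mm],g["frame"][mm]): H[99-int(a*1000),149-int((b+.075)*1000)]=col
cv2.imwrite("pics/hm.png",cv2.resize(H[:,:,::-1],None,fx=5,fy=5,interpolation=cv2.INTER_NEAREST))
fr=g["frame"].astype(int)
brass=mm&(fr[...,0]>150)&(fr[...,1]>100)&(fr[...,2]<110)&(z>.036)
dark=mm&(fr.max(-1)<80)&(z>.033)
for nm,M in(("brass",brass),("saddle",dark)):
  n,l=cv2.connectedComponents(M.astype(np.uint8))
  for i in range(1,n):
    w=l==i
    if w.sum()>12:print(nm,w.sum(),"x",np.percentile(Q[w][:,0]*1000,[3,50,97]).round(1),"y",np.percentile(Q[w][:,1]*1000,[3,50,97]).round(1),"z",np.percentile(z[w]*1000,[3,97]).round(1))
```

```text
((512.053955078125, -10.893829345703125), (159.467529296875, 168.96710205078125), 2.3487792015075684) 0.03001831216526879
knob [ 0.4707 -0.0505  0.062 ] 0.7191543067954526
brass 105 x [57.2 60.  62.4] y [47.4 52.2 57.8] z [40.  49.8]
brass 102 x [60.6 63.  65.1] y [ 3.4  8.4 12.7] z [42.1 52.2]
brass 178 x [60.5 62.9 66.4] y [-53.  -46.2 -39.4] z [47.4 58.3]
saddle 37 x [14.2 15.  17.1] y [-62.9 -59.  -54.8] z [34.4 43.1]
saddle 15 x [14.2 14.6 15.1] y [-38.2 -34.4 -29.4] z [33.5 41.4]
saddle 52 x [50.9 52.4 54.7] y [-63.3 -58.4 -52.6] z [33.7 42.9]
saddle 46 x [50.8 52.  54. ] y [-40.7 -34.6 -29.3] z [33.2 43.4]
saddle 18 x [50.9 51.7 53. ] y [56.2 58.7 61.3] z [33.7 39.3]
```

View pics/hm.png

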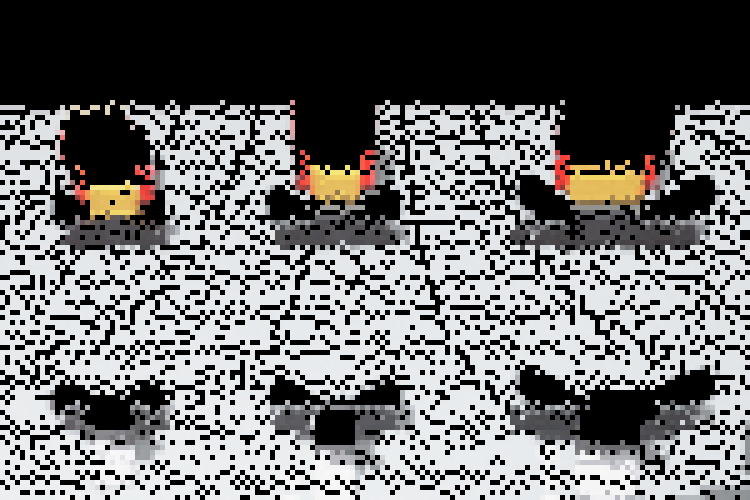

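```bash
cat >> h.py <<'E'
def cell(f,guess,rad,dz=0):
    P=cloud(f); c=f["frame"].astype(int); x,y,z=np.moveaxis(P,-1,0)
    am=(c[...,0]>120)&(c[...,1]>70)&(c[...,2]<90)&(c[...,0]-c[...,2]>70); bl=(c[...,2]>c[...,0]+25)&(c[...,2]>60)
    near=(np.hypot(x-guess[0],y-guess[1])<.045)&(z>.002+dz)&(z<2*rad+.008+dz)
    m=near&(am|bl); q=P[m][:,:2]; 
    (cx,cy),wh,an=cv2.minAreaRect((q*1000).astype(np.float32)); pts=cv2.boxPoints(((cx,cy),wh,an))
    e=[pts[1]-pts[0],pts[2]-pts[1]]; d=max(e,key=np.linalg.norm); d=d/np.linalg.norm(d)
    a=P[near&am][:,:2].mean(0)*1000-[cx,cy]
    if a@d<0:d=-d
    mid=np.array([cx,cy])+.75*d
    print("cell n",m.sum(),"mid",mid.round(1),"yaw",np.arctan2(d[1],d[0]).round(3),"len,w",np.round(sorted(wh),1),"ztop",np.percentile(P[m][:,2],98).round(4))
    return mid/1000,np.arctan2(d[1],d[0])
E
python3 - <<'E'
from h import *
import pickle
f=pickle.load(open("pics/w1.pkl","rb"));g=pickle.load(open("pics/w2.pkl","rb"))
cell(f,(.43,-.208),.00525);cell(f,(.493,-.361),.00725);cell(f,(.544,-.248),.0131)
cell(g,(.544,-.248),.0131);cell(g,(.43,-.208),.00525)
go([.53,-.24,.12],2.58)
E
```

```text
cell n 257 mid [ 429.2 -209. ] yaw -0.295 len,w [10.4 42. ] ztop 0.0114
cell n 371 mid [ 493.3 -361.4] yaw -0.106 len,w [13.1 48.4] ztop 0.015
cell n 636 mid [ 543.3 -249.6] yaw -0.618 len,w [24.9 49.3] ztop 0.0266
cell n 1007 mid [ 543.4 -247.8] yaw -0.616 len,w [24.9 48.1] ztop 0.0263
cell n 486 mid [ 429.4 -208. ] yaw -0.335 len,w [ 9.8 42.6] ztop 0.0106
t=3.90 pos [ 0.4571 -0.0139  0.1821] turn [-0.     0.001  0.6  ] shift [-182.1 -152.5   62.1] F [ 0.1  0.6 -1. ] gap 85.0 q6 -0.21
```

```bash
python3 -m pendant '[[[0,0,0],[0,0,0.149]],[[0,0,0],[0,0,0.149]],[[0,0,0],[0,0,0.149]],[[0,0,0],[0,0,0.149]],[[-36,-30,12],[0,0,0]],[[-36,-30,12],[0,0,0]],[[-36,-30,12],[0,0,0]],[[-36,-30,12],[0,0,0]]]'
python3 -m pendant '[[[-36,-30,12],[0,0,0]],[[0,0,0],[0,0,0]],[[0,0,0],[0,0,0]],[[0,0,0],[0,0,0]]]'
python3 - <<'E'
from h import *
from workcell import env
import pickle
f=env.grab_frame("wrist");pickle.dump(f,open("pics/w3.pkl","wb"))
m,y=cell(f,(.544,-.248),.0131)
go([m[0],m[1],.004],y+np.pi)
cv2.imwrite("pics/w3.png",cv2.resize(f["frame"][:,:,::-1],(800,600),interpolation=cv2.INTER_CUBIC))
E
```

```text
time: 4.7
ee_pos: [0.5161, -0.194, 0.1338]
ee_rot: [0.865, 3.018, -0.001]
wrist_force: [0.9, 0.3, 0.2]
finger_gap: 0.999
grip_force: 0.0
time: 5.1
ee_pos: [0.5303, -0.2349, 0.1222]
ee_rot: [0.862, 3.02, 0.0]
wrist_force: [0.6, 0.5, 1.1]
finger_gap: 0.997
grip_force: 0.0
cell n 1608 mid [ 543.4 -248.9] yaw -0.615 len,w [25.4 48.3] ztop 0.0265
t=5.15 pos [ 0.5306 -0.2343  0.1225] turn [0.    0.001 0.06 ] shift [-18.9  -4.5 118.5] F [-0.1  0.4 -0.2] gap 85.6 q6 0.02
```

View pics/w3.png

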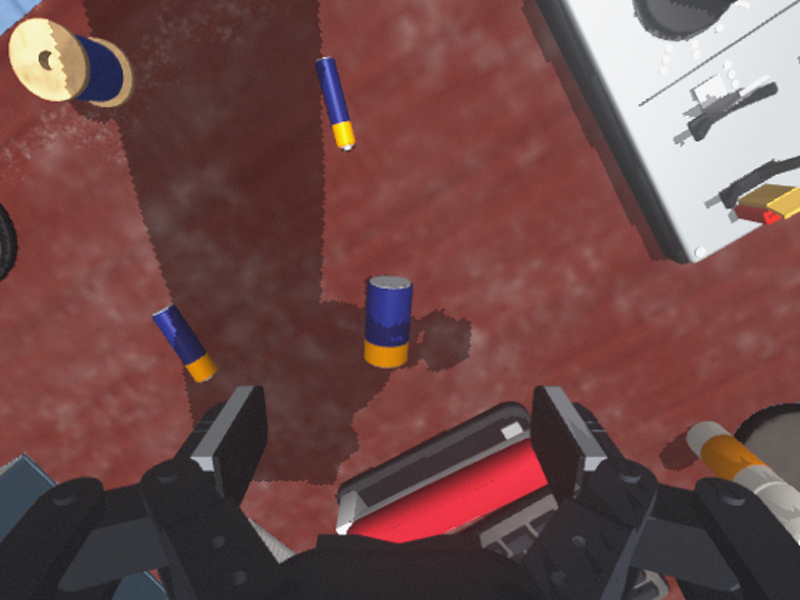

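```bash
python3 -m pendant '[[[0,0,0],[0,0,0.05]],[[-9.5,-2.3,29],[0,0,0]],[[-9.5,-2.3,30],[0,0,0]],[[0,0,30],[0,0,0]],[[0,0,30],[0,0,0]],[[0,0,0],[0,0,0]],[[0,0,0],[0,0,0]]]' 50
python3 -m pendant '[[[0,0,0],[0,0,0]],[[0,0,0],[0,0,0]],[[0,0,0],[0,0,0]],[[0,0,0],[0,0,0]],[[0,0,0],[0,0,0]]]' 10
python3 -c "
from h import *
go([.4,0,0],0)"
```

```text
time: 5.85
ee_pos: [0.5437, -0.248, 0.0035]
ee_rot: [0.934, 2.999, 0.0]
wrist_force: [0.7, -0.1, 0.6]
finger_gap: 0.588
grip_force: 0.0
time: 6.35
ee_pos: [0.5452, -0.2496, 0.0052]
ee_rot: [0.934, 2.995, -0.001]
wrist_force: [-0.2, 1.9, 7.4]
finger_gap: 0.271
grip_force: 59.0
t=6.35 pos [ 0.5452 -0.2496  0.0052] turn [5.000e-03 1.000e-03 2.537e+00] shift [-145.2 -249.6    5.2] F [-0.2  1.9  7.4] gap 23.2 q6 0.06
```

```bash
python3 -m pendant '[[[0,0,-20],[0,0,0]],[[0,0,-35],[0,0,0]],[[0,0,-35],[0,0,0]],[[0,0,-20],[0,0,-0.13]],[[0,0,0],[0,0,-0.13]],[[0,0,0],[0,0,-0.13]],[[0,0,0],[0,0,-0.13]],[[0,0,0],[0,0,-0.12]]]'
python3 -m pendant '[[[0,0,0],[0,0,0]],[[0,0,0],[0,0,0]]]'
python3 - <<'E'
from h import *
from workcell import env
import pickle
f=env.grab_frame("wrist");pickle.dump(f,open("pics/w4.pkl","wb"))
s=env.get_state();p=s["ee_pos"]
m,y=cell(f,p[:2],.0131,p[2]-.01)
print("cell-tcp",(m-p[:2]).round(4))
go([.5484,-.0558,.10],.04-np.pi)
cv2.imwrite("pics/w4.png",cv2.resize(f["frame"][:,:,::-1],(800,600),interpolation=cv2.INTER_CUBIC))
E
```

```text
time: 7.15
ee_pos: [0.5436, -0.249, 0.1127]
ee_rot: [-0.063, 3.141, -0.0]
wrist_force: [0.0, -0.4, -0.8]
finger_gap: 0.27
grip_force: 58.9
time: 7.35
ee_pos: [0.5437, -0.2489, 0.1125]
ee_rot: [-0.051, 3.141, -0.0]
wrist_force: [-0.7, 0.2, -1.3]
finger_gap: 0.272
grip_force: 58.9
cell n 4826 mid [ 542.7 -248.2] yaw 0.018 len,w [25.2 49.2] ztop 0.1336
cell-tcp [-0.0009  0.0007]
t=7.40 pos [ 0.5436 -0.2489  0.1124] turn [-0.     0.    -0.007] shift [-12.5 192.7  12.4] F [ 0.2 -0.6 -0.8] gap 23.2 q6 -0.57
```

View pics/w4.png

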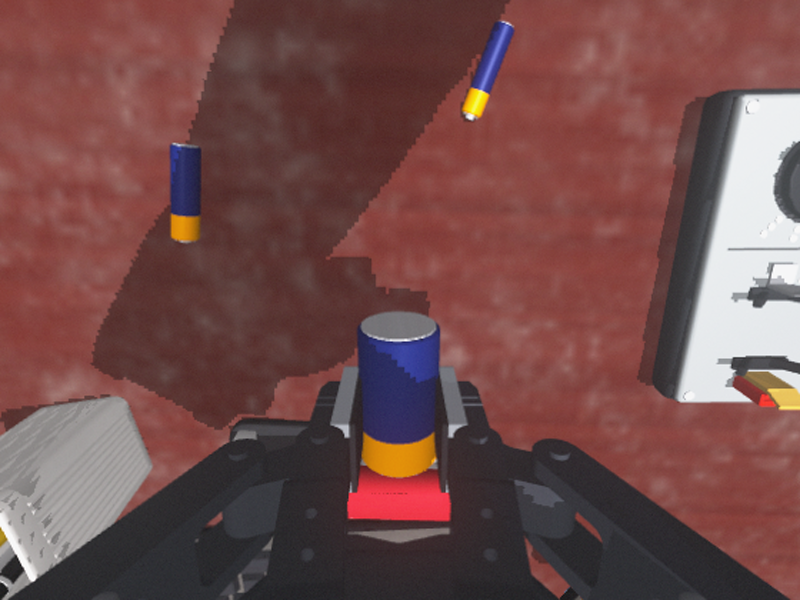

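```bash
python3 -m pendant '[[[-3.2,48,3],[0,0,-0.007]],[[-3.2,48,3],[0,0,0]],[[-3.2,48,3],[0,0,0]],[[-3.2,48,3],[0,0,0]],[[0,0,10],[0,0,0]],[[0,0,10],[0,0,0]],[[0,0,0],[0,0,0]],[[0,0,0],[0,0,0]]]'
python3 - <<'E'
from h import *
go([.5486,-.0565,.038],.04-np.pi)
E
```

```text
time: 8.2
ee_pos: [0.5482, -0.0578, 0.0797]
ee_rot: [0.062, -3.14, 0.0]
wrist_force: [0.0, -0.4, -0.6]
finger_gap: 0.271
grip_force: 59.1
t=8.20 pos [ 0.5482 -0.0578  0.0797] turn [-0.    -0.001 -0.   ] shift [-0.4  1.3 41.7] F [ 0.  -0.4 -0.6] gap 23.2 q6 -0.27
```

```bash
python3 -m pendant '[[[-0.4,1.3,10],[0,0,0]],[[0,0,10],[0,0,0]],[[0,0,6],[0,0,0]],[[0,0,4],[0,0,0]],[[0,0,0],[0,0,0]]]'
python3 -m pendant '[[[0,0,4],[0,0,0]],[[0,0,3],[0,0,0]],[[0,0,3],[0,0,0]],[[0,0,1],[0,0,0]],[[0,0,0],[0,0,0]],[[0,0,0],[0,0,0]]]'
```

```text
time: 8.7
ee_pos: [0.5487, -0.0554, 0.0494]
ee_rot: [0.066, -3.14, -0.0]
wrist_force: [1.3, 0.6, -2.7]
finger_gap: 0.268
grip_force: 59.0
time: 9.3
ee_pos: [0.5491, -0.0553, 0.0395]
ee_rot: [-0.066, 3.141, -0.0]
wrist_force: [1.3, -1.0, 0.5]
finger_gap: 0.269
grip_force: 59.2
```

```bash
python3 -m pendant '[[[0,0,1],[0,0,0]],[[0,0,0.5],[0,0,0]],[[0,0,0],[0,0,0]],[[0,0,0],[0,0,0]]]'
python3 -m pendant '[[[0,0,1],[0,0,0]],[[0,0,0],[0,0,0]],[[0,0,0],[0,0,0]]]'
```

```text
time: 9.7
ee_pos: [0.5494, -0.0557, 0.0389]
ee_rot: [-0.066, 3.14, -0.002]
wrist_force: [-0.0, -1.6, 6.1]
finger_gap: 0.268
grip_force: 59.7
time: 10.0
ee_pos: [0.5497, -0.0562, 0.0384]
ee_rot: [-0.066, 3.139, -0.003]
wrist_force: [-0.4, -1.7, 6.6]
finger_gap: 0.27
grip_force: 59.9
```

```bash
python3 -m pendant '[[[0,0,0],[0,0,0]],[[0,0,0],[0,0,0]],[[0,0,0],[0,0,0]],[[0,0,-10],[0,0,0]],[[0,0,-25],[0,0,0]],[[0,0,-40],[0,0,0]],[[0,0,0],[0,0,0]],[[0,0,0],[0,0,0]]]' 37
python3 - <<'E'
from h import *
from workcell import env
import pickle
f=env.grab_frame("wrist");pickle.dump(f,open("pics/w5.pkl","wb"))
cell(f,(.549,-.055),.0131,.033)
go([.49,-.35,.11],-.11-np.pi)
crop(f,150,140,410,330,3,"c5.png")
E
```

```text
time: 10.8
ee_pos: [0.5504, -0.0555, 0.114]
ee_rot: [-0.066, 3.137, -0.001]
wrist_force: [-0.1, 0.6, 0.4]
finger_gap: 0.433
grip_force: 0.0
cell n 2464 mid [554.5 -55. ] yaw 0.029 len,w [24.7 59.3] ztop 0.0597
t=10.85 pos [ 0.5492 -0.0552  0.1123] turn [-0.     0.001  0.152] shift [  26.5 -299.5    2.3] F [ 0.4  0.3 -0.6] gap 37.3 q6 -0.26
```

View pics/c5.png

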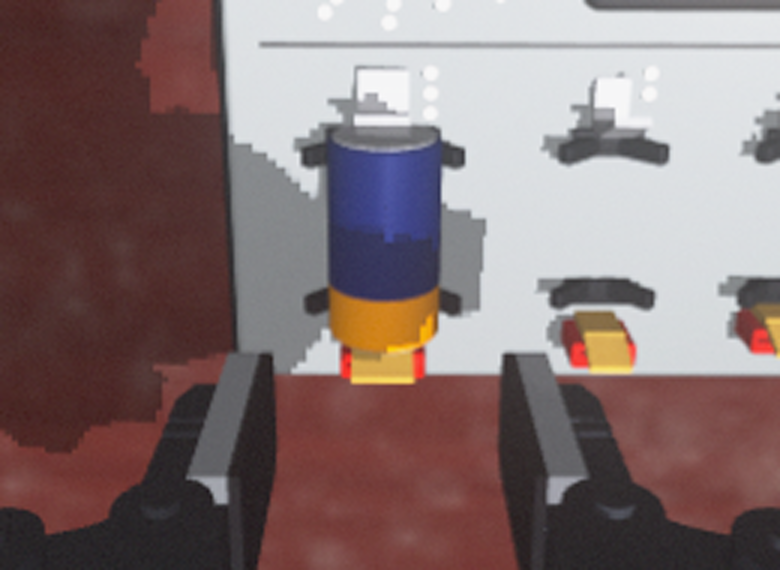

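```bash
cat >> h.py <<'E'
def level(f,g):
    P=cloud(f);c=f["frame"].astype(int);x,y,z=np.moveaxis(P,-1,0)
    for lo in range(-24,24,6):
        m=(abs(y-g[1]-.04*(x-g[0]))<.004)&(x-g[0]>lo/1000)&(x-g[0]<=lo/1000+.006)&(z>.032)
        if m.sum():print(lo,np.percentile(z[m],90).round(4),end="; ")
    print()
E
python3 - <<'E'
from h import *
import pickle
f=pickle.load(open("pics/w5.pkl","rb"));level(f,(.549,-.055))
E
```

```text
-24 0.0595; -18 0.0595; -12 0.1996; -6 0.0594; 0 0.0595; 6 0.0594; 12 0.0594; 18 0.0592;
```

```bash
python3 -m pendant '[[[0,0,0],[0,0,0.149]],[[4,-49,0],[0,0,0]],[[4,-49,0],[0,0,0]],[[4,-49,0],[0,0,0]],[[4,-49,0],[0,0,0]],[[4,-49,0],[0,0,0]],[[4,-49,0],[0,0,0]],[[0,-6,0],[0,0,0]]]'
python3 -m pendant '[[[0,0,0],[0,0,0]],[[0,0,0],[0,0,0]],[[0,0,0],[0,0,0]]]'
python3 - <<'E'
from h import *
from workcell import env
import pickle
f=env.grab_frame("wrist");pickle.dump(f,open("pics/w6.pkl","wb"))
m,y=cell(f,(.493,-.361),.00725)
go([m[0]+.0009,m[1]-.0007,.0025],y+np.pi)
E
```

```text
time: 11.65
ee_pos: [0.4905, -0.3557, 0.1095]
ee_rot: [-0.178, -3.134, 0.001]
wrist_force: [0.8, 0.7, 0.3]
finger_gap: 0.435
grip_force: 0.0
time: 11.95
ee_pos: [0.4933, -0.349, 0.1112]
ee_rot: [-0.164, -3.136, -0.002]
wrist_force: [-0.1, 0.0, 0.4]
finger_gap: 0.437
grip_force: 0.0
cell n 972 mid [ 493.  -362.4] yaw -0.115 len,w [13.9 49. ] ztop 0.0149
t=12.00 pos [ 0.4935 -0.349   0.1115] turn [ 0.001 -0.001  0.01 ] shift [ -2.  -13.9 109. ] F [ 0.7 -0.7 -0.8] gap 36.7 q6 -0.62
```

```bash
python3 -m pendant '[[[-2,-14,20],[0,0,0.01]],[[0,0,35],[0,0,0]],[[0,0,35],[0,0,0]],[[0,0,17.5],[0,0,0]],[[0,0,0],[0,0,0]],[[0,0,0],[0,0,0]],[[0,0,0],[0,0,0]]]'
python3 -m pendant '[[[0,0,0],[0,0,0]],[[0,0,0],[0,0,0]],[[0,0,0],[0,0,0]],[[0,0,0],[0,0,0]],[[0,0,0],[0,0,0]]]' 3
python3 -m pendant '[[[0,0,-20],[0,0,0]],[[0,0,-40],[0,0,0]],[[0,0,-40],[0,0,-0.075]],[[0,0,-10],[0,0,-0.075]],[[0,0,0],[0,0,0]],[[0,0,0],[0,0,0]]]'
python3 - <<'E'
from h import *
from workcell import env
import pickle
f=env.grab_frame("wrist");pickle.dump(f,open("pics/w7.pkl","wb"))
s=env.get_state();p=s["ee_pos"]
m,y=cell(f,p[:2],.00725,p[2]-.006)
print("cell-tcp",(m-p[:2]).round(4))
d=m-p[:2]
go([.5462-d[0]-.0007,-.0014-d[1],.10],.04-np.pi)
E
```

```text
time: 12.7
ee_pos: [0.4945, -0.3649, 0.0056]
ee_rot: [0.181, 3.135, -0.002]
wrist_force: [-0.5, 0.5, -0.1]
finger_gap: 0.431
grip_force: 0.0
time: 13.2
ee_pos: [0.4944, -0.3655, 0.0056]
ee_rot: [0.183, 3.134, -0.001]
wrist_force: [0.0, 1.3, 6.3]
finger_gap: 0.124
grip_force: 58.8
time: 13.8
ee_pos: [0.4932, -0.3648, 0.1132]
ee_rot: [0.049, -3.14, -0.001]
wrist_force: [-1.0, 0.0, -1.1]
finger_gap: 0.126
grip_force: 58.9
cell n 2230 mid [ 491.5 -363.8] yaw 0.044 len,w [13.5 49.2] ztop 0.1224
cell-tcp [-0.0011  0.0005]
t=13.85 pos [ 0.4927 -0.3644  0.1121] turn [ 0.002 -0.003 -0.008] shift [-68.4 360.   12.1] F [ 1.2  0.7 -1.1] gap 10.6 q6 -0.78
```

```bash
python3 -m pendant '[[[-8.5,45,0],[0,0,-0.008]],[[-8.5,45,0],[0,0,0]],[[-8.5,45,0],[0,0,0]],[[-8.5,45,0],[0,0,0]],[[-8.5,45,0],[0,0,0]],[[-8.5,45,0],[0,0,0]],[[-8.5,45,0],[0,0,0]],[[-8.5,45,0],[0,0,0]]]'
python3 -m pendant '[[[0,0,15],[0,0,0]],[[0,0,15],[0,0,0]],[[0,0,0],[0,0,0]],[[0,0,0],[0,0,0]]]'
python3 - <<'E'
from h import *
go([.5466,-.0019,.0372],.04-np.pi)
E
```

```text
time: 14.65
ee_pos: [0.5455, -0.0007, 0.1117]
ee_rot: [0.063, -3.137, -0.001]
wrist_force: [0.6, 0.2, -0.1]
finger_gap: 0.125
grip_force: 58.9
time: 15.05
ee_pos: [0.5456, -0.0039, 0.0823]
ee_rot: [0.061, -3.137, -0.0]
wrist_force: [0.3, -0.3, -0.2]
finger_gap: 0.124
grip_force: 59.0
t=15.05 pos [ 0.5456 -0.0039  0.0823] turn [ 0.    -0.004 -0.001] shift [-1.1  2.  45.1] F [ 0.3 -0.3 -0.2] gap 10.6 q6 -0.17
```

```bash
python3 -m pendant '[[[-1,2,10],[0,0,0]],[[0,0,10],[0,0,0]],[[0,0,8],[0,0,0]],[[0,0,4],[0,0,0]],[[0,0,0],[0,0,0]],[[0,0,0],[0,0,0]]]'
python3 -m pendant '[[[0,0,4],[0,0,0]],[[0,0,4],[0,0,0]],[[0,0,4],[0,0,0]],[[0,0,1],[0,0,0]],[[0,0,0],[0,0,0]],[[0,0,0],[0,0,0]]]'
```

```text
time: 15.65
ee_pos: [0.5481, -0.0006, 0.0524]
ee_rot: [-0.065, 3.141, 0.0]
wrist_force: [-0.6, 0.4, -0.5]
finger_gap: 0.128
grip_force: 59.0
time: 16.25
ee_pos: [0.5486, -0.001, 0.0399]
ee_rot: [-0.064, 3.14, -0.001]
wrist_force: [1.4, -0.9, 3.6]
finger_gap: 0.127
grip_force: 59.4
```

```bash
python3 -m pendant '[[[1.5,0,0],[0,0,0]],[[0,0,1.5],[0,0,0]],[[0,0,0],[0,0,0]],[[0,0,0],[0,0,0]]]'
python3 -m pendant '[[[0,0,1.5],[0,0,0]],[[0,0,0],[0,0,0]],[[0,0,0],[0,0,0]]]'
```

```text
time: 16.65
ee_pos: [0.5478, -0.0012, 0.0395]
ee_rot: [-0.064, 3.138, -0.002]
wrist_force: [1.3, -1.2, 6.9]
finger_gap: 0.122
grip_force: 59.8
time: 16.95
ee_pos: [0.548, -0.0018, 0.0389]
ee_rot: [-0.064, 3.138, -0.004]
wrist_force: [-0.9, -2.7, 10.4]
finger_gap: 0.127
grip_force: 60.1
```

```bash
python3 -m pendant '[[[0,0,0],[0,0,0]],[[0,0,0],[0,0,0]],[[0,0,0],[0,0,0]],[[0,0,-10],[0,0,0]],[[0,0,-25],[0,0,0]],[[0,0,-38],[0,0,0]],[[0,0,0],[0,0,0]],[[0,0,0],[0,0,0]]]' 26
python3 - <<'E'
from h import *
from workcell import env
import pickle
f=env.grab_frame("wrist");pickle.dump(f,open("pics/w8.pkl","wb"))
cell(f,(.548,-.001),.00725,.035)
level(f,(.5470,.000));level(f,(.549,-.055))
go([.43,-.20,.11],-.29-np.pi)
a,b=[f["frame"][v:v+130,u:u+130,::-1] for u,v in((150,175),(215,175))]
crop(f,150,170,410,330,3,"c8.png")
E
```

```text
time: 17.75
ee_pos: [0.5477, -0.0007, 0.1112]
ee_rot: [-0.065, 3.138, -0.0]
wrist_force: [-0.6, 0.3, -0.5]
finger_gap: 0.306
grip_force: 0.0
cell n 1443 mid [551.9  -5.5] yaw -1.39 len,w [58.  80.7] ztop 0.0534
-24 0.0479; -18 0.0479; -12 0.1967; -6 0.0481; 0 0.0477; 6 0.0478; 12 0.0481; 18 0.0479; 
-24 0.0595; -18 0.0593; -12 0.197; -6 0.0594; 0 0.0593; 6 0.0592; 12 0.0593; 18 0.0591; 
t=17.80 pos [ 5.466e-01 -5.000e-04  1.096e-01] turn [0.    0.    0.331] shift [  54.7 -224.5   -0.4] F [-0.6 -1.2 -0.8] gap 25.8 q6 -0.17
```

View pics/c8.png

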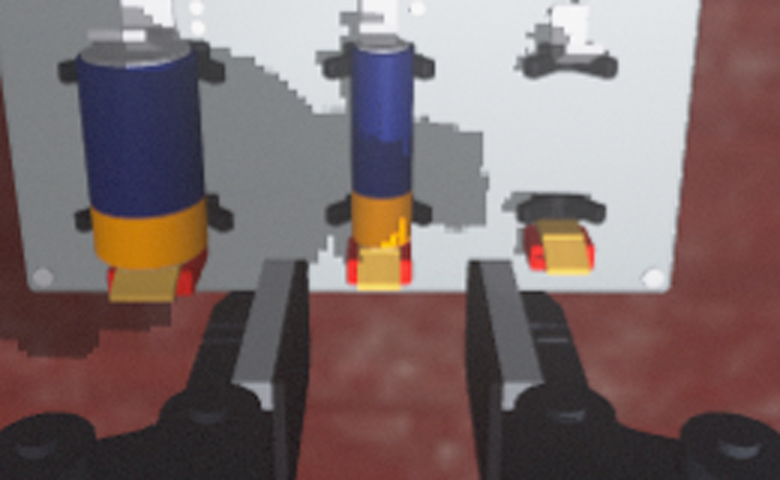

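```bash
python3 -m pendant '[[[0,0,0],[0,0,0.11]],[[0,0,0],[0,0,0.11]],[[0,0,0],[0,0,0.11]],[[11,-45,0],[0,0,0]],[[11,-45,0],[0,0,0]],[[11,-45,0],[0,0,0]],[[11,-45,0],[0,0,0]],[[11,-45,0],[0,0,0]]]'
python3 -m pendant '[[[0,0,0],[0,0,0]],[[0,0,0],[0,0,0]],[[0,0,0],[0,0,0]]]'
python3 - <<'E'
from h import *
from workcell import env
import pickle
f=env.grab_frame("wrist");pickle.dump(f,open("pics/w9.pkl","wb"))
m,y=cell(f,(.4295,-.208),.00525)
go([m[0]+.001,m[1]-.0006,.0025],y+np.pi)
E
```

```text
time: 18.6
ee_pos: [0.4275, -0.2011, 0.1075]
ee_rot: [-0.451, -3.106, -0.002]
wrist_force: [0.5, -0.5, 0.6]
finger_gap: 0.303
grip_force: 0.0
time: 18.9
ee_pos: [0.4295, -0.1996, 0.1083]
ee_rot: [-0.451, -3.107, -0.002]
wrist_force: [-0.1, 0.2, -0.1]
finger_gap: 0.304
grip_force: 0.0
cell n 590 mid [ 429.4 -208.7] yaw -0.3 len,w [ 9.7 42.5] ztop 0.0111
t=18.95 pos [ 0.4298 -0.1994  0.1085] turn [ 0.001 -0.001  0.013] shift [ -3.5  -9.3 106. ] F [-0.4  0.1  0.1] gap 26.0 q6 -0.29
```

```bash
python3 -m pendant '[[[-3.5,-9.3,20],[0,0,0.01]],[[0,0,35],[0,0,0]],[[0,0,35],[0,0,0]],[[0,0,16],[0,0,0]],[[0,0,0],[0,0,0]],[[0,0,0],[0,0,0]],[[0,0,0],[0,0,0]]]'
python3 -m pendant '[[[0,0,0],[0,0,0]],[[0,0,0],[0,0,0]],[[0,0,0],[0,0,0]],[[0,0,0],[0,0,0]],[[0,0,0],[0,0,0]]]' 0
python3 -m pendant '[[[0,0,-20],[0,0,0]],[[0,0,-40],[0,0,-0.1]],[[0,0,-40],[0,0,-0.12]],[[0,0,-8],[0,0,-0.12]],[[0,0,0],[0,0,0]],[[0,0,0],[0,0,0]]]'
python3 - <<'E'
from h import *
from workcell import env
import pickle
f=env.grab_frame("wrist");pickle.dump(f,open("pics/w10.pkl","wb"))
s=env.get_state();p=s["ee_pos"]
m,y=cell(f,p[:2],.00525,p[2]-.004)
print("cell-tcp",(m-p[:2]).round(4))
d=m-p[:2]
go([.5444-d[0]-.0007,.0427-d[1],.10],.04-np.pi)
E
```

```text
time: 19.65
ee_pos: [0.4311, -0.2097, 0.0034]
ee_rot: [0.464, 3.107, 0.0]
wrist_force: [0.6, 0.1, 0.7]
finger_gap: 0.306
grip_force: 0.0
time: 20.15
ee_pos: [0.431, -0.2106, 0.0038]
ee_rot: [0.467, 3.105, 0.001]
wrist_force: [0.3, 1.4, 3.9]
finger_gap: 0.072
grip_force: 58.9
time: 20.75
ee_pos: [0.4299, -0.2105, 0.1104]
ee_rot: [0.06, -3.14, -0.001]
wrist_force: [0.0, 0.7, -1.1]
finger_gap: 0.068
grip_force: 58.9
cell n 1237 mid [ 428.5 -209.7] yaw 0.028 len,w [ 9.6 43.2] ztop 0.1174
cell-tcp [-0.0009  0.0005]
t=20.80 pos [ 0.4294 -0.2102  0.1097] turn [ 0.001 -0.003 -0.001] shift [-125.2  247.6    9.7] F [-0.5  0.1 -0.1] gap 6.4 q6 -0.63
```

```bash
python3 -m pendant '[[[-20.9,41.3,0],[0,0,0]],[[-20.9,41.3,0],[0,0,0]],[[-20.9,41.3,0],[0,0,0]],[[-20.9,41.3,0],[0,0,0]],[[-20.9,41.3,0],[0,0,0]],[[-20.9,41.3,0],[0,0,0]],[[0,0,15],[0,0,0]],[[0,0,15],[0,0,0]]]'
python3 -m pendant '[[[0,0,0],[0,0,0]],[[0,0,0],[0,0,0]],[[0,0,0],[0,0,0]]]'
python3 - <<'E'
from h import *
go([.5440,.0422,.0357],.04-np.pi)
E
```

```text
time: 21.6
ee_pos: [0.5446, 0.043, 0.0789]
ee_rot: [0.067, -3.138, 0.001]
wrist_force: [-0.3, -0.5, -0.6]
finger_gap: 0.069
grip_force: 59.0
time: 21.9
ee_pos: [0.5453, 0.0408, 0.0814]
ee_rot: [0.061, -3.141, 0.0]
wrist_force: [-0.4, 1.0, -0.1]
finger_gap: 0.073
grip_force: 59.0
t=21.90 pos [0.5453 0.0408 0.0814] turn [-0.    -0.    -0.001] shift [ 1.2  1.4 45.7] F [-0.4  1.  -0.1] gap 6.2 q6 -0.09
```

```bash
python3 -m pendant '[[[1.5,1.4,10],[0,0,0]],[[0,0,10],[0,0,0]],[[0,0,8],[0,0,0]],[[0,0,4],[0,0,0]],[[0,0,0],[0,0,0]],[[0,0,0],[0,0,0]]]'
python3 -m pendant '[[[0,0,4],[0,0,0]],[[0,0,4],[0,0,0]],[[0,0,4],[0,0,0]],[[0,0,1],[0,0,0]],[[0,0,0],[0,0,0]],[[0,0,0],[0,0,0]]]'
```

```text
time: 22.5
ee_pos: [0.5442, 0.0435, 0.0493]
ee_rot: [-0.065, 3.141, 0.0]
wrist_force: [1.0, 0.5, -0.4]
finger_gap: 0.074
grip_force: 59.0
time: 23.1
ee_pos: [0.5448, 0.0426, 0.0372]
ee_rot: [-0.064, 3.139, -0.003]
wrist_force: [0.1, -3.4, 4.3]
finger_gap: 0.075
grip_force: 59.6
```

```bash
python3 -m pendant '[[[0,0,1],[0,0,0]],[[0,0,1],[0,0,0]],[[0,0,0],[0,0,0]],[[0,0,0],[0,0,0]]]'
python3 -m pendant '[[[0,0,0],[0,0,0]],[[0,0,0],[0,0,0]],[[0,0,0],[0,0,0]],[[0,0,-10],[0,0,0]],[[0,0,-25],[0,0,0]],[[0,0,-38],[0,0,0]],[[0,0,0],[0,0,0]],[[0,0,0],[0,0,0]]]' 22
python3 - <<'E'
from h import *
from workcell import env
import pickle
f=env.grab_frame("wrist");pickle.dump(f,open("pics/w11.pkl","wb"))
level(f,(.5452,.043));level(f,(.5470,.000));level(f,(.549,-.055))
th=.715
go([.4707,-.0505-.0006,.10],th-np.pi)
E
```

```text
time: 23.5
ee_pos: [0.545, 0.0421, 0.0364]
ee_rot: [-0.063, 3.139, -0.005]
wrist_force: [-0.7, -4.2, 9.9]
finger_gap: 0.074
grip_force: 60.1
time: 24.3
ee_pos: [0.5452, 0.0436, 0.1093]
ee_rot: [-0.065, 3.137, 0.0]
wrist_force: [-0.5, 0.0, -0.6]
finger_gap: 0.254
grip_force: 0.0
-24 0.0431; -18 0.0434; -12 0.1948; -6 0.0431; 0 0.043; 6 0.043; 12 0.0432; 18 0.0437; 
-24 0.0478; -18 0.1805; -12 0.1917; -6 0.1894; 0 0.1855; 6 0.1784; 12 0.0478; 18 0.0477; 
-24 0.0594; -18 0.0592; -12 0.0595; -6 0.0592; 0 0.0593; 6 0.0592; 12 0.0593; 18 0.0591; 
t=24.35 pos [0.5441 0.0436 0.1076] turn [ 0.     0.    -0.674] shift [117.5 -23.4   7.6] F [-1.3  0.7 -1.4] gap 21.8 q6 -0.08
```

```bash
python3 -m pendant '[[[0,0,0],[0,0,-0.135]],[[0,0,0],[0,0,-0.135]],[[0,0,0],[0,0,-0.135]],[[0,0,0],[0,0,-0.135]],[[0,0,0],[0,0,-0.135]],[[39,-8,0],[0,0,0]],[[39,-8,0],[0,0,0]],[[39,-8,0],[0,0,0]]]' 26
python3 -m pendant '[[[0,0,0],[0,0,0]],[[0,0,0],[0,0,0]],[[0,0,0],[0,0,0]]]'
python3 - <<'E'
from h import *
from workcell import env
import pickle
f=env.grab_frame("wrist");pickle.dump(f,open("pics/w12.pkl","wb"))
P=cloud(f);x,y,z=np.moveaxis(P,-1,0);m=(np.hypot(x-.47,y+.051)<.028)&(z>.059)&(z<.068)
r=cv2.minAreaRect((P[m][:,:2]*1000).astype(np.float32));print("knob",r,m.sum())
go([.4707,-.0511,.045],.715-np.pi)
E
```

```text
time: 25.15
ee_pos: [0.4693, -0.0517, 0.1053]
ee_rot: [1.102, -2.939, -0.003]
wrist_force: [0.0, -1.7, 1.0]
finger_gap: 0.303
grip_force: 0.0
time: 25.45
ee_pos: [0.4714, -0.0508, 0.1066]
ee_rot: [1.102, -2.942, -0.002]
wrist_force: [-1.1, -0.3, -0.0]
finger_gap: 0.305
grip_force: 0.0
knob ((471.9773254394531, -50.96244430541992), (40.266807556152344, 10.011252403259277), 40.76567077636719) 933
t=25.50 pos [ 0.4717 -0.0506  0.1068] turn [ 0.001 -0.     0.002] shift [ 1.1  0.3 61.8] F [-0.1  0.1 -0.7] gap 26.3 q6 -0.97
```

```bash
python3 -m pendant '[[[0,0,20],[0,0,0]],[[0,0,20],[0,0,0]],[[0,0,15],[0,0,0]],[[0,0,5],[0,0,0]],[[0,0,0],[0,0,0]],[[0,0,0],[0,0,0]]]'
python3 -m pendant '[[[0,0,0],[0,0,0]],[[0,0,0],[0,0,0]],[[0,0,0],[0,0,0]],[[0,0,0],[0,0,0]],[[0,0,0],[0,0,0]]]' 0
python3 -c "
from h import *
go([.4707,-.0511,.045],.715-np.pi)"
```

```text
time: 26.1
ee_pos: [0.4722, -0.0511, 0.048]
ee_rot: [-1.102, 2.941, -0.001]
wrist_force: [0.3, 0.4, 0.1]
finger_gap: 0.307
grip_force: 0.0
time: 26.6
ee_pos: [0.472, -0.0509, 0.0487]
ee_rot: [-1.101, 2.94, 0.001]
wrist_force: [-2.0, 3.3, 5.5]
finger_gap: 0.098
grip_force: 60.4
t=26.60 pos [ 0.472  -0.0509  0.0487] turn [-0.     0.002  0.001] shift [1.1 0.7 3.7] F [-2.   3.3  5.5] gap 8.4 q6 -0.97
```

```bash
python3 -m pendant '[[[0,0,0],[0,0,0.08]],[[0,0,0],[0,0,0.08]],[[0,0,0],[0,0,0.08]],[[0,0,0],[0,0,0.08]],[[0,0,0],[0,0,0.08]],[[0,0,0],[0,0,0.06]],[[0,0,0],[0,0,0]],[[0,0,0],[0,0,0]]]'
python3 -c "
from h import *
go([.472,-.051,.0487],.715-np.pi)
from workcell import env;print(env.get_state()['moment'])"
```

```text
time: 27.4
ee_pos: [0.4723, -0.0515, 0.0487]
ee_rot: [-0.401, 3.114, -0.001]
wrist_force: [-1.0, 2.3, 5.3]
finger_gap: 0.095
grip_force: 60.3
t=27.40 pos [ 0.4723 -0.0515  0.0487] turn [-0.001  0.002 -0.459] shift [-0.1  0.6 -0. ] F [-1.   2.3  5.3] gap 8.2 q6 -0.51
[0.36652781 0.35449609 0.07910098]
```

```bash
cat >> h.py <<'E'
def bar(f):
    P=cloud(f);c=f["frame"].astype(int);x,y,z=np.moveaxis(P,-1,0);m=(np.hypot(x-.472,y+.051)<.024)&(z>.060)&(z<.066)&(c.max(-1)>170)
    q=P[m][:,:2]; v=np.linalg.svd(q-q.mean(0),full_matrices=False)[2][0]
    t=q.mean(0)-[.472,-.051];print("line n",m.sum(),"yaw",np.arctan2(v[1],v[0])%np.pi,"from centre",np.arctan2(t[1],t[0]))
E
python3 - <<'E'
from h import *
from workcell import env
import pickle
bar(pickle.load(open("pics/w12.pkl","rb")))
f=env.grab_frame("wrist");bar(f)
crop(f,180,150,380,330,3,"c13.png")
E
python3 -m pendant '[[[0,0,0],[0,0,0]],[[0,0,0],[0,0,0]],[[0,0,0],[0,0,0]],[[0,0,0],[0,0,0]],[[0,0,0],[0,0,0]],[[0,0,0],[0,0,0]],[[0,0,0],[0,0,0]],[[0,0,0],[0,0,0]]]'
python3 -m pendant '[[[0,0,0],[0,0,0]],[[0,0,0],[0,0,0]],[[0,0,0],[0,0,0]],[[0,0,0],[0,0,0]],[[0,0,0],[0,0,0]],[[0,0,0],[0,0,0]]]'
```

```text
line n 93 yaw 0.7150201256802897 from centre 0.7426284620399357
line n 119 yaw 0.2369020938429971 from centre 0.26100099975944796
time: 28.25
ee_pos: [0.4723, -0.0515, 0.0487]
ee_rot: [-0.401, 3.114, -0.001]
wrist_force: [-2.0, 2.9, 4.8]
finger_gap: 0.098
grip_force: 60.3
time: 28.85
ee_pos: [0.4723, -0.0515, 0.0487]
ee_rot: [-0.402, 3.114, -0.001]
wrist_force: [-1.2, 2.4, 4.5]
finger_gap: 0.101
grip_force: 60.3
```

View pics/c13.png

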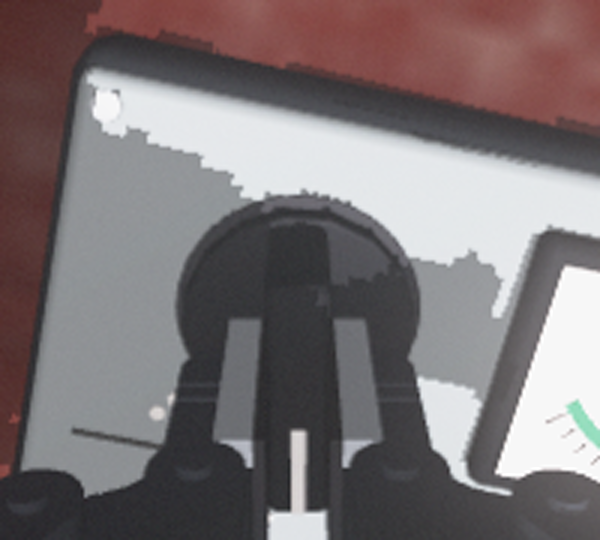

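```bash
python3 -m pendant '[[[0,0,0],[0,0,0.08]],[[0,0,0],[0,0,0.08]],[[0,0,0],[0,0,0.08]],[[0,0,0],[0,0,0.08]],[[0,0,0],[0,0,0.08]],[[0,0,0],[0,0,0.04]],[[0,0,0],[0,0,0]],[[0,0,0],[0,0,0]]]'
python3 - <<'E'
from h import *
from workcell import env
f=env.grab_frame("wrist");bar(f)
go([.472,-.051,.0487],.715-np.pi)
E
python3 -m pendant '[[[0,0,0],[0,0,0]],[[0,0,0],[0,0,0]],[[0,0,0],[0,0,0]],[[0,0,0],[0,0,0]],[[0,0,0],[0,0,0]],[[0,0,0],[0,0,0]],[[0,0,0],[0,0,0]],[[0,0,0],[0,0,0]]]'
python3 -m pendant '[[[0,0,0],[0,0,0]],[[0,0,0],[0,0,0]],[[0,0,0],[0,0,0]],[[0,0,0],[0,0,0]],[[0,0,0],[0,0,0]],[[0,0,0],[0,0,0]]]'
```

```text
time: 29.65
ee_pos: [0.4723, -0.0521, 0.0487]
ee_rot: [0.287, 3.126, -0.002]
wrist_force: [-0.0, 0.4, 5.7]
finger_gap: 0.099
grip_force: 60.3
line n 82 yaw 2.954569583376064 from centre -0.1659596315707084
t=29.70 pos [ 0.4723 -0.0521  0.0487] turn [-0.002  0.002 -0.898] shift [-0.5  1.  -0. ] F [-2.2  0.5  6.4] gap 8.6 q6 -0.07
time: 30.5
ee_pos: [0.4723, -0.0521, 0.0487]
ee_rot: [0.287, 3.126, -0.002]
wrist_force: [-2.8, 0.7, 5.0]
finger_gap: 0.093
grip_force: 60.3
time: 31.1
ee_pos: [0.4723, -0.0521, 0.0487]
ee_rot: [0.287, 3.126, -0.002]
wrist_force: [-1.9, 0.7, 5.5]
finger_gap: 0.101
grip_force: 60.3
```

Line yaw −0.187, turned 0.902 from rest: second click. On to the third.

```bash
python3 -m pendant '[[[0,0,0],[0,0,0.08]],[[0,0,0],[0,0,0.08]],[[0,0,0],[0,0,0.08]],[[0,0,0],[0,0,0.08]],[[0,0,0],[0,0,0.08]],[[0,0,0],[0,0,0.05]],[[0,0,0],[0,0,0]],[[0,0,0],[0,0,0]]]'
python3 -m pendant '[[[0,0,0],[0,0,0]],[[0,0,0],[0,0,0]],[[0,0,0],[0,0,0]],[[0,0,0],[0,0,0]],[[0,0,0],[0,0,0]]]'
python3 - <<'E'
from h import *
from workcell import env
f=env.grab_frame("wrist");bar(f)
t=env.grab_frame("top")
a=f["frame"][140:420,130:430,::-1];a=cv2.resize(a,(430,400));b=cv2.resize(t["frame"][185:265,172:254,::-1],(370,400),interpolation=cv2.INTER_CUBIC)
cv2.imwrite("pics/fin.png",np.hstack([a,b]))
go([.472,-.051,.0487],.715-np.pi)
E
```

```text
time: 31.9
ee_pos: [0.472, -0.0527, 0.0487]
ee_rot: [0.978, 2.983, -0.004]
wrist_force: [-2.7, -1.3, 6.6]
finger_gap: 0.093
grip_force: 60.3
time: 32.4
ee_pos: [0.472, -0.0527, 0.0487]
ee_rot: [0.978, 2.983, -0.004]
wrist_force: [-2.0, -0.8, 6.5]
finger_gap: 0.099
grip_force: 60.3h.py:49: RuntimeWarning: Mean of empty slice.
  q=P[m][:,:2]; v=np.linalg.svd(q-q.mean(0),full_matrices=False)[2][0]
  ret = um.true_divide(
Traceback (most recent call last):
  File "h.py", line 49, in bar
    q=P[m][:,:2]; v=np.linalg.svd(q-q.mean(0),full_matrices=False)[2][0]
                    ~~~~~~~~~~~~~~~~~~~~~~~~~~~~~~~~~~~~~~~~~~~~~~~~~^^^
IndexError: index 0 is out of bounds for axis 0 with size 0
```

Run:
```python
from h import *
from workcell import env
f=env.grab_frame("wrist")
P=cloud(f);c=f["frame"].astype(int);x,y,z=np.moveaxis(P,-1,0);b=(np.hypot(x-.472,y+.051)<.024)&(z>.060)&(z<.066)
for th in(60,80,110,140):
    m=b&(c.max(-1)>th)
    if m.sum()>15:
        q=P[m][:,:2];v=np.linalg.svd(q-q.mean(0),full_matrices=False)[2][0];t=q.mean(0)-[.472,-.051]
        print(th,m.sum(),np.arctan(v[1]/v[0]),np.arctan2(t[1],t[0]))
m=b&(c.max(-1)<70);print("bar",cv2.minAreaRect((P[m][:,:2]*1000).astype(np.float32)),m.sum())
level(f,(.5452,.043));level(f,(.5470,.000));level(f,(.549,-.055))
t=env.grab_frame("top");level(t,(.5452,.043));level(t,(.5470,.000));level(t,(.549,-.055))
go([.472,-.051,.0487],.715-np.pi)
```

```text
60 324 -0.6732796564647594 -0.22987883759611719
80 214 -0.9713266525674844 -0.01601559090403774
110 108 -0.6333779328810558 -0.6328377090209459
140 79 -0.6316619549979884 -0.6115630526084945
bar ((471.7420654296875, -50.69140625), (33.730186462402344, 32.35420227050781), 6.967604637145996) 1570
-24 0.0429; -18 0.0432; -12 0.0431; -6 0.0431; 0 0.043; 6 0.0431; 12 0.043; 18 0.0447; 
-24 0.0479; -18 0.048; -12 0.0478; -6 0.0476; 0 0.0476; 6 0.0476; 12 0.0477; 18 0.0477; 
0 0.0595; 6 0.0591; 12 0.0592; 18 0.0588; 

12 0.0491; 18 0.0493; 
-18 0.061; -12 0.06; -6 0.059; 0 0.0601; 6 0.0598; 12 0.0583; 18 0.0591; 
t=32.55 pos [ 0.472  -0.0527  0.0487] turn [-3.000e-03  1.000e-03 -1.348e+00] shift [-1.1  1.3  0. ] F [-1.9 -1.2  6.3] gap 8.6 q6 0.38
```

```bash
python3 -c "
from workcell import env
print(env.job_done())"
```

```text
the job is handed in; nothing more can be done
None
```

I handed the job in at about 32.6 s with all three batteries seated and released, and the gripper holding the knob at the third click (about 1.35 rad) after waits of over a second at the first two. I viewed 12 pictures against the limit of 10, and I did not check afterwards that the stapler, spool, bell and glue stick were still in place, though no move was planned near them.

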